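# Prop up the horned bar rest on the forge bench

## Robot

A 6-joint arm with a two-finger parallel gripper is mounted at the origin on the work surface. World frame = base frame: x ahead of the robot, y to its left, z up, the work surface at z = 0. Lengths are in m, angles in rad, forces in N, time in s.
With the tool pointing down it reaches from about 0.35 to 0.8 m from the base axis. Payload 7.3 kg.
Tool frame: the origin (TCP) lies between the finger pads; the fingertips stand 25 mm ahead of it and the grasp point (between the pads) lies 6 mm ahead of it (r.tip_extent is the distance from the TCP to the fingertips, in m); z points along the fingers, y is the direction in which the jaws open and shut (so a half turn about z gives the same grasp; the last joint's range is limited). The gripper opens to 85 mm and grips with 20 to 120 N. Pads are 22 mm wide; open, the fingers measure 114 mm over their backs; the gripper's body (76 mm by 85 mm) begins 54 mm behind the grasp point. The pads swing forward as they close: fully open they stand 13 mm farther back than shut.
Start: joints at [-1.46, 0.342, 1.524, -0, 1.275, -0.146], TCP at [0.133, -0.508, 0.225] pointing down, gripper open.
Joint ranges: [-2.53, 2.53], [-0.77, 2.02], [0.04, 2.7], [-1, 4.14], [0.28, 2.66], [-3.11, 3.11]. Speed limits (rad/s): [2.57, 2.57, 3.14, 3.14, 3.14, 3.14].

## Interface

Orientations are given as a unit quaternion [x, y, z, w].
In Python, from workcell import r, command_gripper, optics gives the robot as it stands. The module is installed in compiled form; this text tells all that it offers. Calls block until the motion is done:
- r.reach(position, orientation): joint-space move of the TCP to a pose.
- r.move_straight(position, orientation=None, speed=0.15, max_force=None): straight line of the TCP; orientation=None keeps the orientation; speed is the mean speed in m/s. With max_force (N) it stops when the force on the tool has changed by that much, and returns True; else False.
- r.movej(angles): joint-space move.
- command_gripper(opening, force=None): finger opening in m; force is the grip in N (None keeps the last); returns when the fingers have stopped.
- r.hold(seconds).
- r.solve_ik(position, orientation): joint angles nearest the present ones, or None.
- r.read_state(): the state.
- optics.get_image(name): name is "side" or "top" or "wrist"; returns (picture, depth): 400x640x3 uint8, red, green, blue; 400x640 float32, m along the optical axis (not along the pixel's ray), 0 where there is no reading.
- optics.camera_model(name): a dict with "K" (3x3 intrinsics, pixels), "k1" (the pictures are not rectified: a ray, as slopes to the right and down, at radius r is drawn at 1 + k1 r^2 times it, then the intrinsics apply), "R" (3x3) and "t" (3): a world point X has camera coordinates R X + t; the wrist camera has in their place "tool_from_camera" (4x4, takes a point from camera to tool coordinates, whose origin is the TCP and whose axes are the flange's). Camera axes: x right, y down, z forward; pixel columns grow to the right and rows downward; lengths in m; the calibration is good to about 2 mm. A picture is of the moment at which its call begins: read the wrist's pose just before it. camera_model takes no time and is no camera call.
A pose or a line that the arm cannot do raises r.PlanningError and nothing moves.
- r.finish_job(): hands the job in, once; it reports no verdict.
The state is a dict: "time_s": time; "joint_positions": joint angles; "dq": joint speeds; "tau": joint torques, N m; "eef_pos": TCP position; "eef_rot": TCP orientation; "contact_force": force on the tool from outside, world axes, zero at the start; "torque": the same for the moment, N m; "grip_width": finger opening in m.
Only numpy, scipy, OpenCV 4.12 (cv2) and the standard library are available. Lean on these libraries where they do the work, as an engineer would, in place of code of your own. Each camera call takes 0.05 s, during which the arm holds its last target.

## Task

A long round bar is about to be worked, so set up the bar rest for it: of the two folding steel rests bolted to the bench, swing the one with two horns up and over past upright until it leans back against its stop and stays up alone, without flinging it. Leave the flat-topped rest folded down.

Things in the scene. Friction and masses are not known exactly. Their poses are not given: they have to be found in the camera images.
- fork_rest (a joint): Swing angle (rad) of the HORNED rest: dark steel U-frame, two 12 mm square legs 110 mm apart, a crossbar, legs running on as horns to 187 mm from the hinge. 0 = folded flat, horns on the robot side (every start); 1.57 upright; 2.0 hard stop. Hinge nearly free: short of upright its weight drops it back to 0, past upright on to the stop. Lifting takes 2 to 5 N at the crossbar.
- fork_rest_bar (a point): Centre of the horned rest's round crossbar, 14 mm thick, parallel to the hinge and 140 mm from it, middle 90 mm free to grip; moves with the frame, y along the bar. Folded, it is 45 mm above the bench and 37 mm above the plate beneath. It can turn between gripper pads, so a gripper may keep pointing down all the way.
- fork_rest_hinge (a point): Middle of the horned rest's hinge pin, 45 mm above the bench, on a fixed plate 220 x 150 x 8 mm (does not turn with the frame). y along the pin, z up; the folded frame lies along -x; opening lifts it through +z and over towards +x. Two 85 mm high stop posts stand 26 to 42 mm to +x, behind the legs.
- flat_rest (a joint): Swing angle (rad) of the FLAT-TOPPED rest, to be left alone: same plate, legs and crossbar, but no horns; its end is closed by a flat plate 130 x 46 x 8 mm. 0 = folded flat (every start), 2.0 = its stop. The two rests stand left and right before the robot, 380 to 600 mm apart, and may be exchanged.

How it is judged:
By the outcome, as a careful person would: the job done as asked, in the order asked, and still so for the second after the job is handed in, with the robot touching nothing.
It also fails if it takes over 34 s, if anything falls off the work surface, if the arm or the gripper's body presses on something with over 40 N, if the wrist force passes 120 N, or if a joint passes its speed limit or range.

## Working session

There is one attempt and no reset: what is moved stays moved. The work goes in short steps, each a Python script; the robot and the scene stay as the last script left them, time stands still between calls to the robot, and variables do not carry over. Pictures are saved under pics/ and viewed, and the job is handed in when it is done.

```bash
mkdir -p pics; python3 - <<'E'
from workcell import r, optics
import cv2,numpy as np
s=r.read_state();print(s['time_s'],s['eef_pos'],s['eef_rot'])
for n in("top","side"):
    p,d=optics.get_image(n);cv2.imwrite(f'pics/{n}0.png',p[:,:,::-1]);np.save(f'pics/{n}0.npy',d)
    m=optics.camera_model(n);print(n,{k:np.round(v,4).tolist() for k,v in m.items()})
E
```

```text
0.0 [ 0.13332199 -0.50736879  0.22414214] [ 9.91766805e-01  1.28054751e-01  1.75441811e-06 -7.65082832e-04]
top {'K': [[434.0555, 0.0, 320.6941], [0.0, 434.0555, 197.127], [0.0, 0.0, 1.0]], 'k1': -0.0833, 'R': [[0.0051, -1.0, 0.0032], [-0.9998, -0.0052, -0.0198], [0.0198, -0.0031, -0.9998]], 't': [-0.0285, 0.4786, 1.0599]}
side {'K': [[469.8211, 0.0, 309.2473], [0.0, 469.8211, 199.8686], [0.0, 0.0, 1.0]], 'k1': -0.133, 'R': [[-0.9858, -0.168, 0.0009], [-0.1285, 0.7504, -0.6484], [0.1083, -0.6393, -0.7613]], 't': [0.4658, 0.1537, 1.0032]}
```

View pics/top0.png

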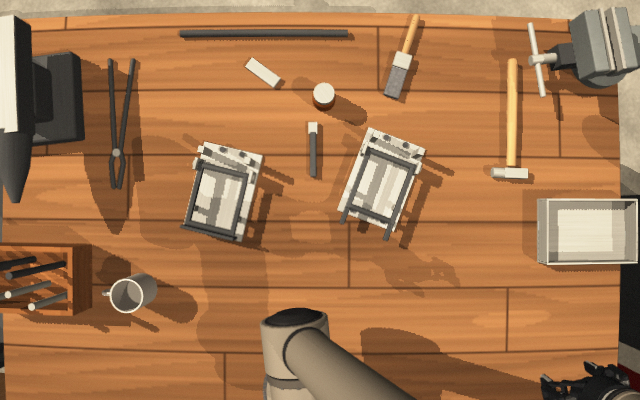

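View pics/side0.png

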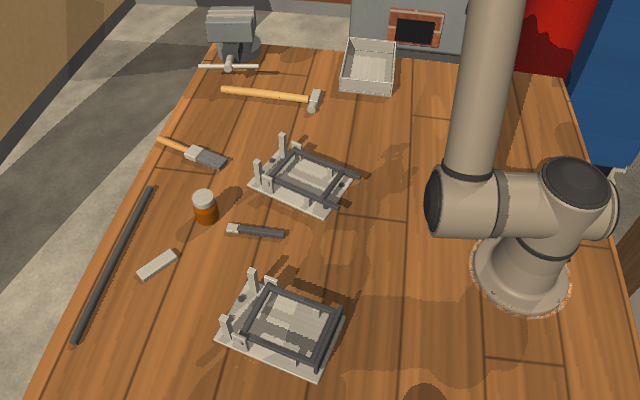

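The top view shows the horned rest on the right (about px 385,180, horns ending near 343,220 and 388,238). The flat one is on the left, near 222,190. Zooming in for accuracy.

```bash
python3 - <<'E'
import cv2
p=cv2.imread('pics/top0.png');cv2.imwrite('pics/topz.png',cv2.resize(p[115:250,320:450],None,fx=4.4,fy=4.4,interpolation=cv2.INTER_CUBIC))
p=cv2.imread('pics/side0.png');cv2.imwrite('pics/sidez.png',cv2.resize(p[125:225,240:375],None,fx=5.5,fy=5.5,interpolation=cv2.INTER_CUBIC))
E
```

```text
(no output)
```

View pics/topz.png

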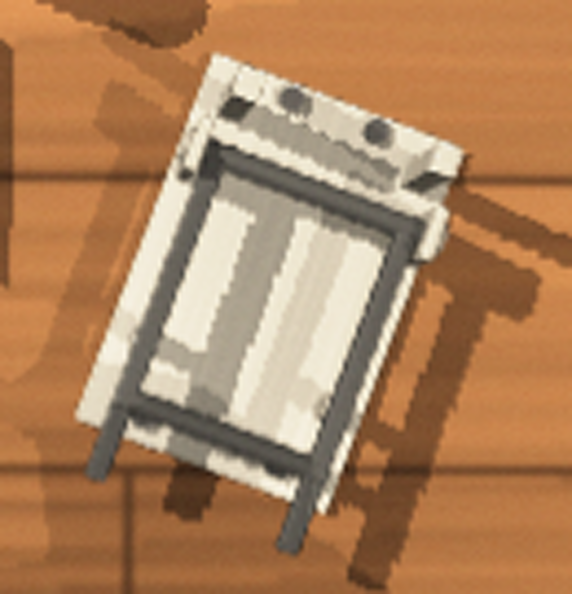

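View pics/sidez.png

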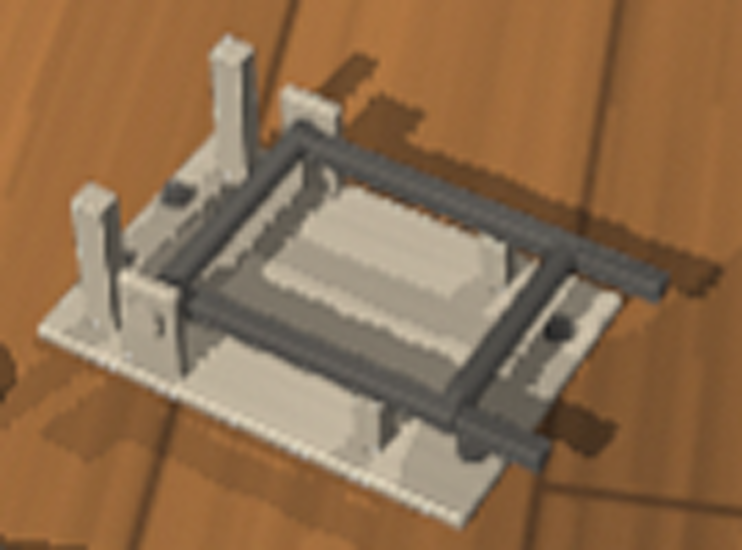

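```bash
cat > h.py <<'E'
import numpy as np
from scipy.optimize import least_squares
from workcell import optics
def proj(n,X):
    m=optics.camera_model(n);c=np.asarray(X)@np.array(m['R']).T+m['t'];s=c[:,:2]/c[:,2:]
    s=s*(1+m['k1']*(s**2).sum(1,keepdims=True));K=np.array(m['K']);return s*[K[0,0],K[1,1]]+K[:2,2]
E
cat > fit.py <<'E'
from h import *
L=[(-.187,.055),(-.187,-.055),(-.14,.055),(-.14,-.055),(0,.055),(0,-.055)]
tp=(np.array([(97,475),(288,550),(133,405),(315,462),(215,158),(408,232)])+.5)/4.4-.5+[320,115]
sp=(np.array([(540,455),(655,282),(460,410),(565,262),(175,285),(303,137)])+.5)/5.5-.5+[240,125]
def W(q):
    c,s=np.cos(q[2]),np.sin(q[2]);return np.array([(q[0]+c*a-s*b,q[1]+s*a+c*b,.048) for a,b in L])
for f in (('top',),('side',),('top','side')):
    fun=lambda q:np.concatenate([(proj(n,W(q))-(tp if n=='top' else sp)).ravel() for n in f])
    s=least_squares(fun,[.5,-.15,-.36],loss='soft_l1');print(f,s.x.round(4),s.fun.round(1).reshape(-1,2).tolist())
    q=s.x;print('bar',q[0]-.14*np.cos(q[2]),q[1]-.14*np.sin(q[2]))
E
python3 fit.py
python3 - <<'E'
from workcell import r,optics
print(optics.camera_model('wrist'))
E
```

```text
('top',) [ 0.5717 -0.1909 -0.3509] [[-0.2, 1.4], [0.1, 0.6], [-1.5, -1.4], [0.8, 1.9], [0.4, -0.8], [-0.0, -1.3]]
bar 0.44021631007788276 -0.14279288629623638
('side',) [ 0.5717 -0.1878 -0.3676] [[1.0, 0.1], [2.0, 1.0], [-2.6, 0.2], [1.0, -2.7], [-1.8, 0.0], [-0.6, -0.4]]
bar 0.4410924463447494 -0.1374444252517877
('top', 'side') [ 0.5715 -0.1899 -0.3563] [[-1.0, 1.2], [-0.8, 0.6], [-2.2, -1.6], [0.0, 2.0], [0.0, -0.8], [-0.5, -1.2], [1.9, -1.1], [2.4, -0.3], [-1.8, -0.9], [1.3, -3.8], [-1.3, -0.5], [-0.6, -1.1]]
bar 0.4403119479684219 -0.14103258007671926
{'K': array([[338.03272013,   0.        , 317.77378226],
       [  0.        , 338.03272013, 205.51085268],
       [  0.        ,   0.        ,   1.        ]]), 'k1': -0.03570309827402024, 'tool_from_camera': array([[-1.44057410e-03, -9.64190483e-01, -2.65206782e-01,
         6.64869194e-02],
       [ 9.99998731e-01, -1.56929834e-03,  2.73485667e-04,
        -7.15921135e-05],
       [-6.79880841e-04, -2.65206051e-01,  9.64191520e-01,
        -1.48304644e-01],
       [ 0.00000000e+00,  0.00000000e+00,  0.00000000e+00,
         1.00000000e+00]])}
```

```bash
cat >> h.py <<'E'
YAW=-.355
from scipy.spatial.transform import Rotation as Ro
def quat(flip,yaw=YAW):
    a=yaw+(np.pi if flip else 0)
    y=np.array([np.cos(a),np.sin(a),0]);z=np.array([0,0,-1.]);x=np.cross(y,z)
    return Ro.from_matrix(np.array([x,y,z]).T).as_quat()
E
python3 - <<'E'
from h import *
from workcell import r
import cv2
best=None
for f in (0,1):
    q=quat(f);a=r.solve_ik([.44,-.141,.21],q);b=r.solve_ik([.626,-.21,.178],q);print(f,a,b)
    if a is not None and b is not None:
        k=max(abs(a[5]),abs(b[5]))
        if best is None or k<best[0]:best=(k,f)
f=best[1];print('flip',f)
r.reach([.44,-.141,.21],quat(f))
s=r.read_state();print(s['time_s'],s['eef_pos'],s['eef_rot'],s['contact_force'],s['grip_width'])
p,d=optics.get_image('wrist');cv2.imwrite('pics/w1.png',p[:,:,::-1])
np.savez('pics/w1.npz',d=d,pos=s['eef_pos'],rot=s['eef_rot'])
E
```

```text
0 [-4.76231784e-01  2.40744010e-01  1.71159592e+00 -4.44089210e-16
  1.18925273e+00 -1.21231784e-01] [-4.39633665e-01  6.28853462e-01  1.17877435e+00 -4.44089210e-16
  1.33396484e+00 -8.46336647e-02]
1 [-4.76231784e-01  2.40744010e-01  1.71159592e+00 -4.44089210e-16
  1.18925273e+00  3.02036087e+00] [-4.39633665e-01  6.28853462e-01  1.17877435e+00 -4.44089210e-16
  1.33396484e+00  3.05695899e+00]
flip 0
1.8417 [ 0.43995236 -0.14178096  0.21004034] [ 8.21209585e-01  5.70626658e-01 -5.01390478e-05  1.79729200e-04] [-0.22277813 -0.87878086  0.25034317] 0.08536964820975033
```

View pics/w1.png

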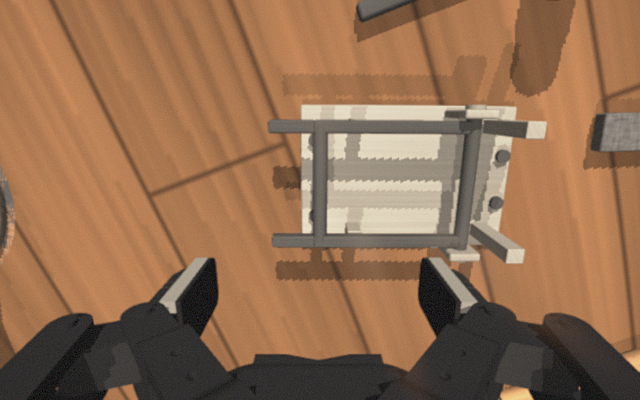

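```bash
cat >> h.py <<'E'
import cv2
def wray(px,z,pos,rot):
    m=optics.camera_model('wrist');K=m['K'];T=np.array(m['tool_from_camera'])
    s=(np.array(px,float)-K[:2,2])/K[0,0]
    t=s.copy()
    for _ in range(20): t=s/(1+m['k1']*(t**2).sum())
    R=Ro.from_quat(rot).as_matrix()
    d=R@T[:3,:3]@np.array([t[0],t[1],1]);o=R@T[:3,3]+pos
    return o+d*(z-o[2])/d[2]
E
python3 - <<'E'
from h import *
w=np.load('pics/w1.npz');
for n,px in dict(barU=(320,127),barL=(320,240),barmid=(320,183),hU=(472,126),hL=(464,241),tipU=(270,127),tipL=(274,240)).items(): print(n,wray(px,.048,w['pos'],w['rot']).round(4),w['d'][px[1],px[0]])
a=wray((320,127),.048,w['pos'],w['rot']);b=wray((320,240),.048,w['pos'],w['rot']);print('yaw',np.arctan2(*(a-b)[[1,0]])-np.pi/2,np.arctan2(*(b-a)[[1,0]])-np.pi/2,np.linalg.norm(a-b))
E
```

```text
barU [ 0.4604 -0.0915  0.048 ] 0.30006424
barL [ 0.4227 -0.1928  0.048 ] 0.32707444
barmid [ 0.4425 -0.1395  0.048 ] 0.31169167
hU [ 0.5894 -0.1382  0.048 ] 0.2991567
hL [ 0.5555 -0.2439  0.048 ] 0.32676873
tipU [ 0.4184 -0.0758  0.048 ] 0.30150908
tipL [ 0.3804 -0.177   0.048 ] 0.329352
yaw -0.3559764057435191 -3.4975690593333124 0.10809079767900215
```

Three views agree within about 2 mm: hinge (0.572, -0.190), yaw -0.356. Next I descend and grip the bar.

```bash
cat >> h.py <<'E'
H=np.array([.572,-.1905,.045]);YAW=-.356;U=np.array([np.cos(YAW),np.sin(YAW),0]);Q=quat(0,YAW)
def bar(th,rad=.14): return H-rad*np.cos(th)*U+[0,0,rad*np.sin(th)]
E
python3 - <<'E'
from h import *
from workcell import r,command_gripper
command_gripper(.055)
p=bar(0)+[0,0,.006]
print(r.move_straight(p,Q,speed=.12,max_force=15))
s=r.read_state();print(s['time_s'],s['eef_pos'],s['contact_force'])
command_gripper(0,force=35)
s=r.read_state();print(s['time_s'],s['grip_width'],s['eef_pos'],s['contact_force'])
q,d=optics.get_image('wrist');cv2.imwrite('pics/w2.png',q[:,:,::-1])
E
```

```text
False
3.775 [ 0.44114848 -0.14187292  0.05152696] [-0.47397424  0.60859808 -0.26544033]
4.3417 -0.0004736178926440103 [ 0.44076246 -0.14172982  0.05101428] [ 0.09394694  0.62767373 -0.63295088]
```

View pics/w2.png

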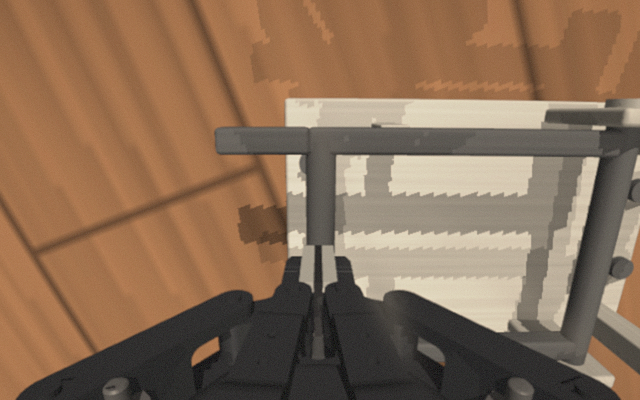

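The gripper reads fully shut while the image shows the pads at px (302–335, 245–360) in line with the bar. I'll check the depth to see whether they closed above it.

```bash
python3 - <<'E'
from h import *
from workcell import r
s=r.read_state();q,d=optics.get_image('wrist');np.save('pics/d2.npy',d)
print(s['grip_width'],s['contact_force'],s['eef_pos'])
m=optics.camera_model('wrist');K=m['K'];T=np.array(m['tool_from_camera'])
print([(v,[round(float(d[v,u]),4) for u in range(296,346,6)]) for v in range(180,370,15)])
R=Ro.from_quat(s['eef_rot']).as_matrix()
for u,v in((320,180),(320,210),(320,235),(308,255),(329,255),(318,262),(318,300),(270,125),(308,300)):
    z=d[v,u];c=np.array([(u-K[0,2])/K[0,0]*z,(v-K[1,2])/K[1,1]*z,z,1]);print(u,v,(T@c)[:3].round(4),(R@(T@c)[:3]+s['eef_pos']).round(4))
cv2.imwrite('pics/w2z.png',cv2.resize(q[220:380,240:400,::-1],None,fx=3.7,fy=3.7,interpolation=cv2.INTER_CUBIC))
E
```

```text
0.0003214712020546503 [-0.4290041   0.23910804 -0.28340335] [ 0.4407912  -0.14169635  0.05100903]
[(180, [0.196, 0.1956, 0.1532, 0.1512, 0.0, 0.1504, 0.1532, 0.1955, 0.1945]), (195, [0.1978, 0.1971, 0.1554, 0.1536, 0.1533, 0.1537, 0.1546, 0.1977, 0.1965]), (210, [0.2, 0.201, 0.1565, 0.1556, 0.1545, 0.1544, 0.1566, 0.1996, 0.2002]), (225, [0.203, 0.203, 0.1594, 0.157, 0.1567, 0.156, 0.1598, 0.2024, 0.203]), (240, [0.2046, 0.2054, 0.1618, 0.1588, 0.1587, 0.1585, 0.1612, 0.2061, 0.2042]), (255, [0.2078, 0.1378, 0.1383, 0.1373, 0.1376, 0.1367, 0.1376, 0.208, 0.2065]), (270, [0.1342, 0.1241, 0.1252, 0.125, 0.125, 0.1258, 0.1248, 0.1336, 0.1333]), (285, [0.109, 0.111, 0.1115, 0.1159, 0.1162, 0.116, 0.112, 0.1091, 0.108]), (300, [0.1032, 0.1023, 0.1032, 0.1186, 0.1173, 0.1035, 0.1029, 0.1042, 0.1032]), (315, [0.0859, 0.0868, 0.1011, 0.1201, 0.1209, 0.1078, 0.088, 0.088, 0.0862]), (330, [0.0791, 0.0869, 0.1088, 0.1207, 0.1216, 0.1086, 0.0893, 0.0796, 0.0808]), (345, [0.0777, 0.089, 0.1099, 0.174, 0.1731, 0.1109, 0.0904, 0.0799, 0.0744]), (360, [0.0765, 0.0804, 0.0803, 0.0804, 0.0801, 0.0804, 0.0811, 0.0807, 0.07])]
320 180 [ 0.0667 -0.0004 -0.1483] [ 0.4636 -0.079   0.1993]
320 210 [0.0237 0.0005 0.0001] [ 0.4496 -0.1196  0.0509]
320 235 [ 0.0122  0.0005 -0.0014] [ 0.4455 -0.1305  0.0524]
308 255 [ 0.0105 -0.0045 -0.0203] [ 0.4402 -0.1303  0.0713]
329 255 [ 0.0111  0.004  -0.0217] [ 0.4484 -0.1327  0.0727]
318 262 [ 0.0106 -0.0004 -0.0272] [ 0.4441 -0.1317  0.0782]
318 300 [ 0.0037 -0.0004 -0.0435] [ 0.4417 -0.138   0.0945]
270 125 [ 0.0598 -0.0278  0.0506] [ 4.356e-01 -7.590e-02  4.000e-04]
308 300 [ 0.0115 -0.0035 -0.0565] [ 0.4415 -0.1297  0.1075]
```

View pics/w2z.png

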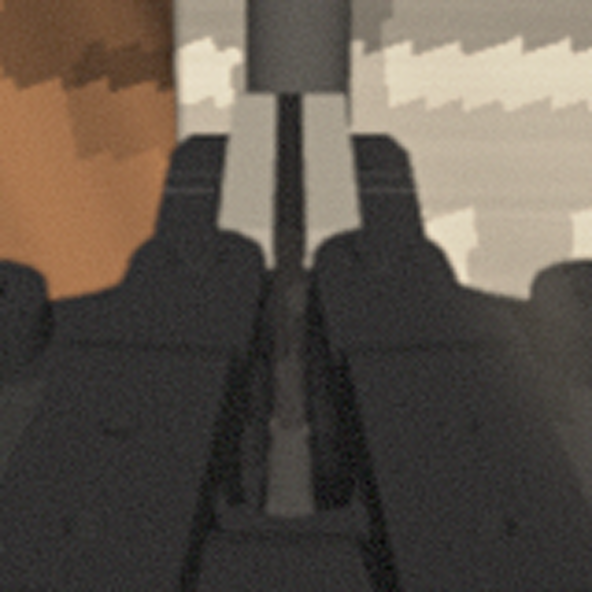

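```bash
python3 - <<'E'
from h import *
from workcell import r
print(r.tip_extent, [a for a in dir(r) if a[0]!='_'])
d=np.load('pics/d2.npy')
m=optics.camera_model('wrist');K=m['K'];T=np.array(m['tool_from_camera'])
for v in range(240,300,3):
  for u in (309,):
    z=d[v,u];c=np.array([(u-K[0,2])/K[0,0]*z,(v-K[1,2])/K[1,1]*z,z,1]);print(v,z,(T@c)[:3].round(4))
E
```

```text
0.025 ['PlanningError', 'finish_job', 'hold', 'move_straight', 'movej', 'reach', 'read_state', 'solve_ik', 'tip_extent']
240 0.161547 [ 0.008  -0.0047  0.0031]
243 0.1607543 [ 0.0069 -0.0047  0.0019]
246 0.14808385 [ 0.0103 -0.0044 -0.0102]
249 0.14505084 [ 0.0102 -0.0043 -0.0134]
252 0.14099307 [ 0.0106 -0.0042 -0.0175]
255 0.13884981 [ 0.0103 -0.0041 -0.0198]
258 0.13505474 [ 0.0107 -0.004  -0.0237]
261 0.13284206 [ 0.0105 -0.004  -0.026 ]
264 0.12869288 [ 0.0111 -0.0039 -0.0301]
267 0.12775916 [ 0.0104 -0.0038 -0.0313]
270 0.12503885 [ 0.0106 -0.0038 -0.0341]
273 0.123072565 [ 0.0104 -0.0037 -0.0362]
276 0.120838016 [ 0.0104 -0.0036 -0.0385]
279 0.11831776 [ 0.0105 -0.0036 -0.0411]
282 0.11586029 [ 0.0107 -0.0035 -0.0436]
285 0.11651864 [ 0.0094 -0.0035 -0.0432]
288 0.10999703 [ 0.0117 -0.0034 -0.0494]
291 0.107682526 [ 0.0119 -0.0033 -0.0517]
294 0.10584804 [ 0.0119 -0.0033 -0.0536]
297 0.10357937 [ 0.0122 -0.0032 -0.0559]
```

The depth shows the shut fingertips at tool z ≈ -9 mm, about 10 mm above the bar. That is some 34 mm short of the stated 25 mm ahead of the TCP. The bar itself measures where it should be, so I'll trust the measurement and regrip lower with a force guard.

```bash
python3 - <<'E'
from h import *
from workcell import r,command_gripper
command_gripper(.055)
p=bar(0)+[0,0,-.027]
print(r.move_straight(p,Q,speed=.06,max_force=8))
s=r.read_state();print(s['time_s'],s['eef_pos'],s['contact_force'],s['grip_width'])
q,d=optics.get_image('wrist');cv2.imwrite('pics/w3.png',q[:,:,::-1]);np.save('pics/d3.npy',d)
E
```

```text
False
5.7083 [ 0.44079737 -0.14174315  0.01787737] [0.08486576 0.09522795 0.66461965] 0.054849779143791556
```

View pics/w3.png

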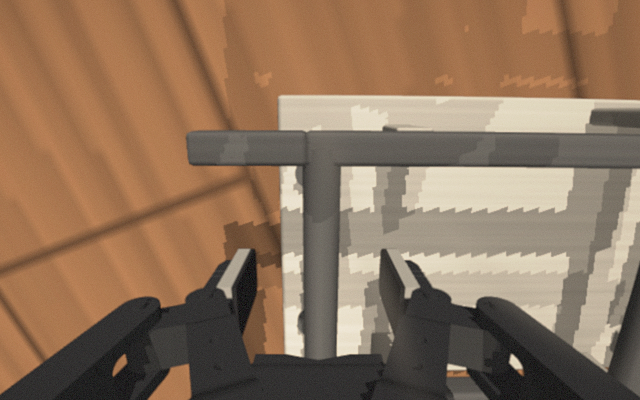

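The bar (px 305–338) now lies between the open pads (px 235 and 395), with no contact. Closing.

```bash
python3 - <<'E'
from h import *
from workcell import r,command_gripper
command_gripper(0,force=35)
s=r.read_state();print(s['time_s'],s['grip_width'],s['eef_pos'],s['contact_force'])
q,d=optics.get_image('wrist');cv2.imwrite('pics/w4.png',q[:,:,::-1]);np.save('pics/d4.npy',d)
m=optics.camera_model('wrist');K=m['K'];T=np.array(m['tool_from_camera'])
for v in range(230,300,5):
  for u in (300,305):
    z=d[v,u];c=np.array([(u-K[0,2])/K[0,0]*z,(v-K[1,2])/K[1,1]*z,z,1]);print(v,u,(T@c)[:3].round(4))
E
```

```text
6.2083 0.012934377764305552 [ 0.44183361 -0.14213855  0.01841746] [4.10981195 0.74783093 0.7125398 ]
230 300 [ 0.0239 -0.0072 -0.0275]
230 305 [ 0.0255 -0.0051 -0.032 ]
235 300 [ 0.022  -0.0072 -0.0278]
235 305 [ 0.0228 -0.0052 -0.03  ]
240 300 [ 0.0196 -0.0073 -0.027 ]
240 305 [ 0.0212 -0.0052 -0.0309]
245 300 [ 0.0177 -0.0073 -0.0272]
245 305 [ 0.0193 -0.0052 -0.0311]
250 300 [ 0.0155 -0.0074 -0.027 ]
250 305 [ 0.0172 -0.0053 -0.031 ]
255 300 [ 0.014  -0.0073 -0.0283]
255 305 [ 0.0151 -0.0053 -0.0308]
260 300 [ 0.0113 -0.0074 -0.0269]
260 305 [ 0.0135 -0.0053 -0.0318]
265 300 [ 0.0667 -0.0004 -0.1483]
265 305 [ 0.0112 -0.0053 -0.0312]
270 300 [ 0.0106 -0.0071 -0.0341]
270 305 [ 0.009  -0.0054 -0.0309]
275 300 [ 0.01   -0.007  -0.0369]
275 305 [ 0.0069 -0.0054 -0.0309]
280 300 [ 0.0076 -0.007  -0.0363]
280 305 [ 0.0049 -0.0054 -0.0312]
285 300 [ 0.006 -0.007 -0.037]
285 305 [ 0.0027 -0.0054 -0.0309]
290 300 [ 0.004  -0.007  -0.0371]
290 305 [ 0.0005 -0.0055 -0.0308]
295 300 [ 0.0028 -0.007  -0.0386]
295 305 [-0.001  -0.0054 -0.032 ]
```

View pics/w4.png

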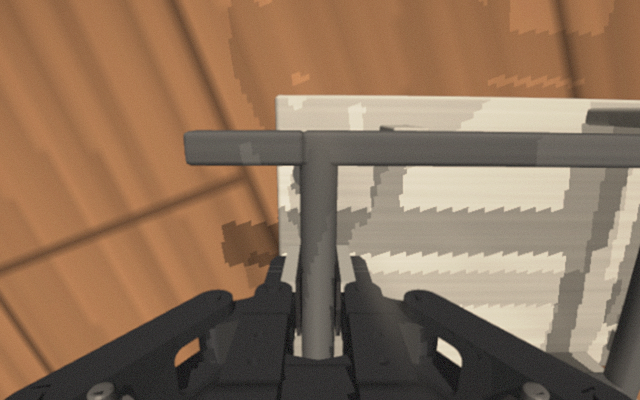

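Bar gripped, width 12.9 mm. Now I swing in small steps while watching the force.

```bash
cat > swing.py <<'E'
from h import *
from workcell import r
import sys
th0,th1,n=float(sys.argv[1]),float(sys.argv[2]),int(sys.argv[3])
rad=float(sys.argv[4]) if len(sys.argv)>4 else .14
Hs=.001*U
for th in np.linspace(th0,th1,n+1)[1:]:
    st=r.move_straight(bar(th,rad)+Hs+[0,0,-.027],Q,speed=.06)
    s=r.read_state();F=np.array(s['contact_force']);rr=-np.cos(th)*U+[0,0,np.sin(th)];tt=np.sin(th)*U+[0,0,np.cos(th)]
    print(round(th,2),round(s['time_s'],2),'rad %.1f tan %.1f lat %.1f'%(F@rr,F@tt,F@np.cross(U,[0,0,1])),round(s['grip_width'],4),np.round(s['eef_pos'],4),flush=True)
    if np.linalg.norm(F)>25: print('STOP');break
E
python3 swing.py 0 0.6 5
```

```text
0.12 6.69 rad -4.4 tan -3.8 lat -0.3 0.0129 [ 0.4426 -0.1424  0.0346]
0.24 7.12 rad -3.5 tan -2.9 lat 1.8 0.0129 [ 0.4451 -0.1434  0.0512]
0.36 7.56 rad 2.8 tan -3.2 lat 1.8 0.0129 [ 0.4493 -0.1449  0.0672]
0.48 7.99 rad 4.8 tan -3.9 lat 3.7 0.0128 [ 0.4549 -0.147   0.0826]
0.6 8.43 rad 9.8 tan -5.0 lat 2.7 0.0125 [ 0.4621 -0.1497  0.0969]
```

```bash
cat > swing.py <<'E'
from h import *
from workcell import r
import sys
th0,th1,n=float(sys.argv[1]),float(sys.argv[2]),int(sys.argv[3])
s=r.read_state();off=np.array(s['eef_pos'])-bar(th0)-[0,0,-.027]
rr=-np.cos(th0)*U+[0,0,np.sin(th0)];off=.0001*(np.array(s['contact_force'])@rr)*rr+off
for th in np.linspace(th0,th1,n+1)[1:]:
    r.move_straight(bar(th)+off+[0,0,-.027],Q,speed=.06)
    s=r.read_state();F=np.array(s['contact_force']);rr=-np.cos(th)*U+[0,0,np.sin(th)];tt=np.sin(th)*U+[0,0,np.cos(th)]
    off=off+.00012*(F@rr)*rr
    print(round(th,2),round(s['time_s'],2),'rad %.1f tan %.1f lat %.1f'%(F@rr,F@tt,F@np.cross(U,[0,0,1])),round(s['grip_width'],4),np.round(s['eef_pos'],4),(off*1000).round(1),flush=True)
    if np.linalg.norm(F)>25: print('STOP');break
E
python3 swing.py 0.6 1.5 8
```

```text
0.71 8.82 rad -0.4 tan -3.6 lat 2.3 0.0126 [ 0.4704 -0.1529  0.1102] [-2.4  0.8  0.4]
0.82 9.22 rad 7.6 tan -3.5 lat 3.5 0.0127 [ 0.4793 -0.1562  0.1215] [-2.9  1.   1.1]
0.94 9.63 rad 13.1 tan -4.3 lat 2.8 0.0126 [ 0.49   -0.1602  0.1327] [-3.8  1.4  2.3]
1.05 10.04 rad 11.1 tan -4.0 lat 3.5 0.0125 [ 0.5022 -0.1648  0.1429] [-4.4  1.6  3.5]
1.16 10.45 rad 10.1 tan -2.8 lat 3.4 0.0129 [ 0.5153 -0.1697  0.1514] [-4.9  1.8  4.6]
1.27 10.86 rad 9.6 tan -2.7 lat 3.1 0.0126 [ 0.5295 -0.175   0.1582] [-5.2  1.9  5.7]
1.39 11.27 rad 8.2 tan -2.9 lat 2.5 0.0124 [ 0.5439 -0.1803  0.1629] [-5.4  1.9  6.7]
1.5 11.68 rad 5.2 tan -2.0 lat 2.9 0.0123 [ 0.5581 -0.1855  0.1653] [-5.4  2.   7.3]
```

```bash
python3 - <<'E'
from h import *
a,_=optics.get_image('side');b,_=optics.get_image('wrist')
a=cv2.resize(a[40:240,200:520],(640,400));cv2.imwrite('pics/m1.png',np.vstack([a[:,:,::-1],b[200:,:,::-1]]))
E
```

```text
(no output)
```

View pics/m1.png

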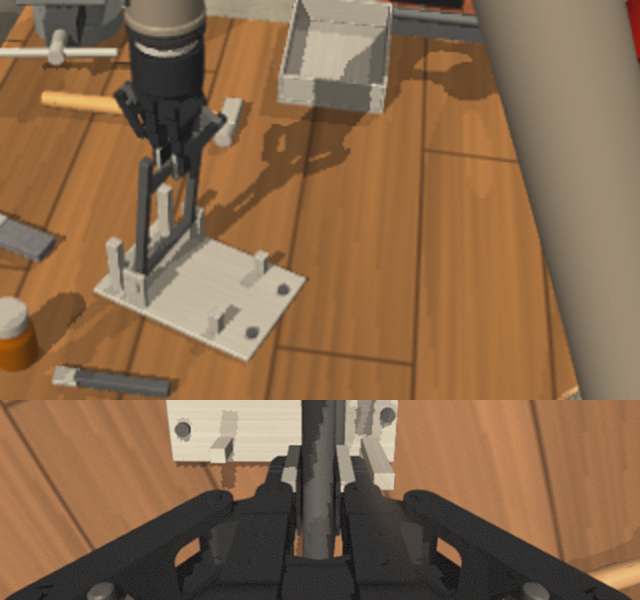

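The frame is near upright and the bar is still between the pads. I continue over centre and stop when I feel the stop.

```bash
sed -i "s/    if np.linalg/    if F@tt<-7: print('at stop?');break\n    if np.linalg/" swing.py; python3 swing.py 1.5 2.04 7
```

```text
1.58 12.12 rad 4.7 tan -1.8 lat 2.0 0.0126 [ 0.5685 -0.1895  0.1666] [-4.9  1.6  8.7]
1.65 12.45 rad 4.6 tan -1.1 lat 2.9 0.0124 [ 0.5789 -0.1933  0.1668] [-4.8  1.6  9.3]
1.73 12.78 rad 3.4 tan -1.4 lat 2.0 0.0124 [ 0.5885 -0.1969  0.1655] [-4.7  1.5  9.7]
1.81 13.12 rad 1.9 tan -2.0 lat 1.7 0.0125 [ 0.5982 -0.2005  0.1634] [-4.7  1.5  9.9]
1.89 13.45 rad 5.2 tan -1.0 lat 2.9 0.0126 [ 0.6085 -0.2044  0.1613] [-4.5  1.4 10.5]
1.96 13.78 rad 1.2 tan -0.1 lat 2.6 0.0127 [ 0.6179 -0.2079  0.1575] [-4.5  1.4 10.6]
2.04 14.12 rad 1.1 tan 1.0 lat 3.5 0.0122 [ 0.6271 -0.2113  0.153 ] [-4.4  1.4 10.7]
```

```bash
python3 swing.py 2.04 2.2 5
python3 - <<'E'
from h import *
a,_=optics.get_image('side');b,_=optics.get_image('wrist')
a=cv2.resize(a[40:240,200:520],(640,400));cv2.imwrite('pics/m2.png',np.vstack([a[:,:,::-1],b[200:,:,::-1]]))
E
```

```text
2.07 14.37 rad 6.7 tan -24.7 lat 3.5 0.0124 [ 0.6276 -0.2115  0.1527] [-3.8  1.1 11. ]
at stop?
```

View pics/m2.png

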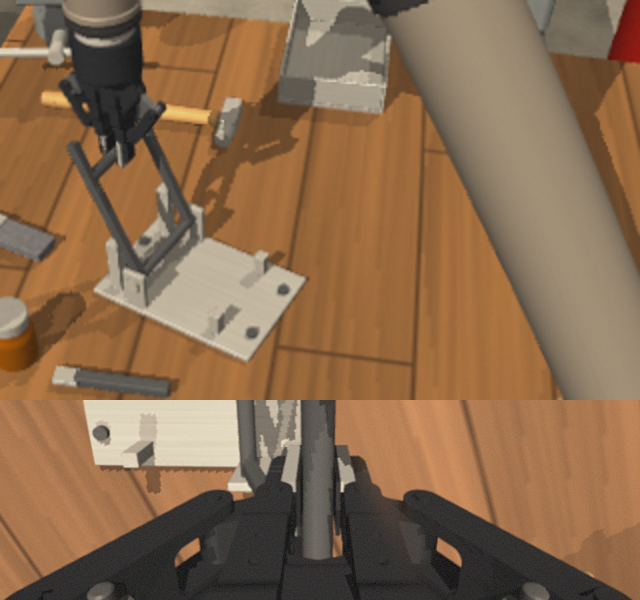

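The legs rest on the stop posts and the force rose to 25 N. I relieve the push, open, and withdraw straight up.

```bash
python3 - <<'E'
from h import *
from workcell import r,command_gripper
s=r.read_state();p=np.array(s['eef_pos'])
r.move_straight(p-.0007*U,Q,speed=.02)
s=r.read_state();print(s['time_s'],s['contact_force'],np.array(s['eef_pos'])-p)
command_gripper(.045)
s=r.read_state();print(s['time_s'],s['contact_force'],s['grip_width'])
q0=np.array(s['eef_pos'])
print(r.move_straight(q0+[0,0,.13],Q,speed=.1,max_force=6))
s=r.read_state();print(s['time_s'],s['contact_force'],s['eef_pos'])
a,_=optics.get_image('side');b,_=optics.get_image('wrist')
cv2.imwrite('pics/m3.png',np.vstack([a[:,:,::-1],b[200:,:,::-1]]))
E
```

```text
14.8417 [ 0.06309362 -3.02779441  3.94159009] [-2.50598002e-04  5.57012335e-05  1.93038401e-04]
15.2583 [-0.03088752 -0.6449886   0.00146584] 0.044652187783116234
False
16.7083 [-0.43014252 -0.64675822  0.38747913] [ 0.62674163 -0.21079124  0.28152051]
```

View pics/m3.png

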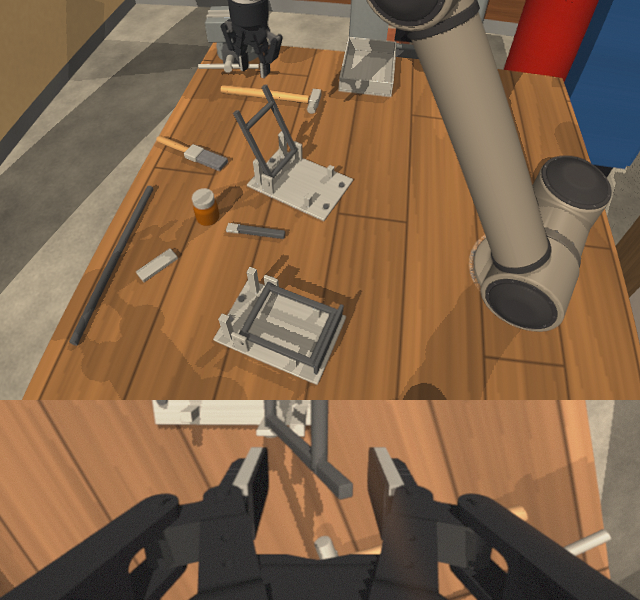

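The horned rest (px 235–300, 88–175) leans back on its posts by itself, the flat rest (px 290,325) is still folded, and the gripper is well clear. I'll make one last check that it stays, then hand in.

```bash
python3 - <<'E'
from h import *
from workcell import r
a,_=optics.get_image('side');r.hold(.6);b,_=optics.get_image('side')
d=np.abs(a.astype(int)-b)[80:400,200:370];print('maxdiff',d.max(),(d>40).sum())
s=r.read_state();print(s['time_s'],s['contact_force'])
th=2.0;X=[H-.187*np.cos(th)*U+k*.055*np.array([-U[1],U[0],0])+[0,0,.187*np.sin(th)] for k in(1,-1)]
print('predicted horn tips at 2.0',proj('side',X).round(0).tolist())
r.finish_job()
E
```

```text
maxdiff 50 6
17.5083 [-0.17397814 -0.51358558  0.00889132]
predicted horn tips at 2.0 [[236.0, 110.0], [264.0, 84.0]]
the job is handed in; nothing more can be done
```

The horned rest (the right-hand one) now leans back against its stop and stays up by itself. I gripped its crossbar, swung it slowly over upright, pressed lightly onto the stop (about 25 N), eased off, let go and withdrew straight up. The job was handed in at 17.5 s.

**Last checks:**
- The horn tips in the side view are within about 4 pixels of where a 2.0 rad swing puts them.
- Two pictures 0.6 s apart showed no movement beyond image noise.
- The flat-topped rest is still folded, and the gripper touches nothing.

**What disagreed:**
- **Fingertip position:** my first grip closed on air above the bar. The wrist camera's depth showed the shut fingertips about 9 mm behind the TCP, not 25 mm ahead as stated. I gripped again 33 mm lower, and it held.
- **Swing path:** while the rest swung, side forces of up to about 13 N built up, and I corrected the path by roughly 10 mm in height. The bar probably slipped a little between the pads.

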